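# Prise open the hinged cover of a control box

## Robot

A 7-joint arm with a two-finger parallel gripper is mounted at the origin on a cart in front of the work surface, level with it; the furniture and walls round the work are solid. World frame = base frame: x ahead of the robot, y to its left, z up, the work surface at z = 0. Lengths are in m, angles in rad, forces in N, time in s.
With the tool pointing down it reaches from about 0.425 to 0.8 m from the base axis. Payload 8.3 kg.
Tool frame: the origin (TCP) lies at the very end of the fingers, on their centre line; the grasp point (between the pads) lies 19 mm behind it; x points along the fingers, z is the direction in which the jaws open and shut, and the axes are right-handed (so a half turn about x gives the same grasp; the last joint's range is limited). The gripper opens to 85 mm and grips with 20 to 120 N. Pads are 22 mm wide; open, the fingers measure 114 mm over their backs; the gripper's body (76 mm by 85 mm) begins 54 mm behind the grasp point. The pads swing forward as they close: fully open they stand 13 mm farther back than shut.
Start: joints at [-1.37, 0.383, 0.016, 1.37, -0.006, 1.388, -0.046], TCP at [0.163, 0.603, 0.231] pointing down, gripper open.
Joint ranges: [-2.95, 2.95], [-0.25, 2.06], [-1.52, 1.56], [0.18, 2.33], [-1.44, 4.58], [0.02, 2.06], [-3.01, 3.01]. Speed limits (rad/s): [2.39, 2.39, 3.01, 3.01, 3.14, 3.14, 3.14].

## Interface

Orientations are given as a rotation vector (axis times angle).
In Python, from bench import arm gives the robot as it stands. Calls block until the motion is done:
- arm.goto(position, orientation): joint-space move of the TCP to a pose.
- arm.move_straight(position, rot=None, v=0.15): straight line of the TCP; rot=None keeps the orientation; v is the mean speed in m/s.
- arm.move_j(angles): joint-space move.
- arm.gripper_to(opening, grip_force=None): opening from 0.0 (shut) to 1.0 (fully open); grip_force is the grip in N (None keeps the last); returns when the fingers have stopped.
- arm.pause(seconds).
- arm.inverse_kinematics(position, orientation): joint angles nearest the present ones, or None.
- arm.get_image(name): name is "scene" or "top" or "wrist"; returns a dict with "frame" (420x560x3 uint8, blue, green, red), "mtx" (3x3 intrinsics, pixels), "world_from_camera" (4x4, takes a point from camera to world coordinates). Camera axes: x right, y up, looking along -z (the intrinsics and any distortion apply to the point x, -y, -z); pixel columns grow to the right and rows downward; lengths in m; the calibration is good to about 2 mm. A picture is of the moment at which its call begins. There is no depth.
A pose or a line that the arm cannot do raises arm.Unreachable and nothing moves.
- arm.job_done(): hands the job in, once; it reports no verdict.
Readings, each from a call of its own:
- arm.current_time(): time.
- arm.current_qpos(): joint angles.
- arm.current_joint_velocities(): joint speeds.
- arm.current_tau(): joint torques, N m.
- arm.current_tool_pos(): TCP position.
- arm.current_tool_rot(): TCP orientation.
- arm.current_wrist_force(): force on the tool from outside, world axes, zero at the start.
- arm.current_ft_torque(): the same for the moment, N m.
- arm.current_gripper_width(): opening from 0.0 (shut) to 1.0 (fully open).
Only numpy, scipy, OpenCV 4.12 (cv2) and the standard library are available. Lean on these libraries where they do the work, as an engineer would, in place of code of your own. Each camera call takes 0.05 s, during which the arm holds its last target.

## Task

Pick up the flat pry tool with the wooden handle, slip its blade into the slot under the front edge of the hinged cover (the box without screws in its top) and prise the cover up until it stands about 45 degrees open, so that the board inside can be reached. Do this with the tool only: the gripper must not touch that box or its cover. Then lay the tool flat on the bench, clear of the box; the cover stays up by itself.

Things in the scene. Friction and masses are not known exactly. Their poses are not given: they have to be found in the camera images.
- pry_tool: Flat pry tool, 60 g: dark wooden handle 100 long, 20 wide, 24 high, steel collar, thin flat steel blade 16 wide, 3 thick. Origin: centre of the handle's underside; +x along the tool to the blade, z up. Handle x = -50 to 50, collar to 58, blade to 125, level at the handle's mid height (z = 12). Balance point about 8 ahead of the origin. Not the screwdriver or tweezers nearby.
- blade_tip (a point): Middle of the end of the pry tool's blade, on the tool's long axis: 125 ahead of the handle's centre, 12 above its underside. Axes as the tool's.
- control_box: Hollow grey metal box fixed to the bench, 110 deep (x), 120 wide (y), 54 high; inside, a small board on the floor (top below z = 20). Origin: centre of its underside; front = its -x side, roughly towards the robot. Cover: plate 4 thick, 120 wide, hinge axis at x = 55, z = 52; shut: underside z = 50, front edge x = -67. The like box with four screws in its top and no slot is not the one to open.
- slot (a point): Centre of the slot's mouth in the outer face of the control box's front wall (box x = -55, y = 0, z = 43); axes as the box's, +x goes in. The wall, 4 thick, is cut down to z = 36 over the middle 70 (y = -35 to 35), so the slot is 70 wide and 14 high up to the shut cover's underside at z = 50. The cover juts out 12 in front of the wall, over the slot.
- box_cover (a joint): Angle of the hinged cover in rad: 0 shut (as at the start), growing as the front edge rises; stop at 1.9. The hinge is stiff: the cover stays at any angle where it is left. Lifting it takes about 1 to 2 N at the front.

How it is judged:
By the outcome, as a careful person would: the job done as asked, in the order asked, and still so for the second after the job is handed in, with the robot touching nothing.
It also fails if it takes over 51 s, if anything falls off the work surface, if the arm or the gripper's body presses on something with over 40 N, if the wrist force passes 120 N, or if a joint passes its speed limit or range.

## Working session

There is one attempt and no reset: what is moved stays moved. The work goes in short steps, each a Python script; the robot and the scene stay as the last script left them, time stands still between calls to the robot, and variables do not carry over. Pictures are saved under pics/ and viewed, and the job is handed in when it is done.

```bash
ls; mkdir -p pics; python3 - <<'E'
from bench import arm
import cv2
for n in ("scene","top","wrist"):
    d=arm.get_image(n); cv2.imwrite(f"pics/a_{n}.png",d["frame"]); print(n,d["mtx"].tolist(),d["world_from_camera"].round(4).tolist(),[k for k in d])
print(arm.current_time(),arm.current_tool_pos(),arm.current_tool_rot())
E
```

```text
pics
scene [[412.61404198817485, 0.0, 276.6976689664085], [0.0, 412.61404198817485, 207.68063757456576], [0.0, 0.0, 1.0]] [[0.303, 0.7942, -0.5266, 0.0058], [-0.953, 0.2483, -0.1739, -0.3398], [-0.0073, 0.5546, 0.8321, 0.9954], [0.0, 0.0, 0.0, 1.0]] ['frame', 'mtx', 'world_from_camera']
top [[483.2358420796678, 0.0, 282.34989804904654], [0.0, 483.2358420796678, 213.35550360428084], [0.0, 0.0, 1.0]] [[-0.0047, 0.9941, -0.108, 0.4714], [-0.9999, -0.0029, 0.0171, -0.1478], [0.0167, 0.108, 0.994, 1.1361], [0.0, 0.0, 0.0, 1.0]] ['frame', 'mtx', 'world_from_camera']
wrist [[304.7212542914791, 0.0, 279.45582441946846], [0.0, 304.7212542914791, 209.45576513376122], [0.0, 0.0, 1.0]] [[0.2605, -0.9143, -0.3101, 0.0827], [0.9655, 0.2463, 0.0849, 0.6242], [-0.0013, -0.3215, 0.9469, 0.3736], [0.0, 0.0, 0.0, 1.0]] ['frame', 'mtx', 'world_from_camera']
0.15 [0.16284725 0.60300591 0.23047634] [-1.01371893  1.32375987  1.01212931]
```

View pics/a_scene.png

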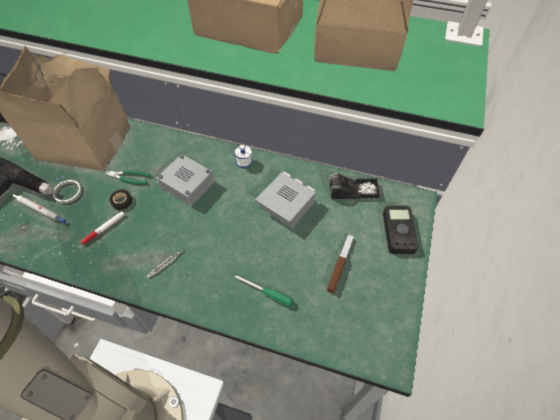

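View pics/a_top.png

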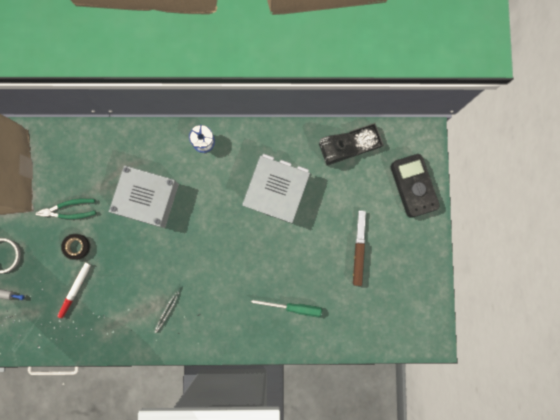

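The top view shows the pry tool, with its blade end near (361,212) and its handle end near (358,285). The hinged box is at about (278,187) with hinge tabs on its far side. The screwed box is at (142,195). Next I'll measure these.

```bash
cat > h.py <<'E'
import numpy as np, cv2
def ray(d,u,v):
    K=d["mtx"];T=d["world_from_camera"]
    c=np.array([(u-K[0,2])/K[0,0],-(v-K[1,2])/K[1,1],-1.0])
    return T[:3,3],T[:3,:3]@c
def onplane(d,u,v,z):
    o,r=ray(d,u,v); return o+r*(z-o[2])/r[2]
def proj(d,p):
    T=d["world_from_camera"];K=d["mtx"]
    c=T[:3,:3].T@(np.array(p)-T[:3,3]); return np.array([K[0,0]*c[0]/-c[2]+K[0,2],K[1,1]*-c[1]/-c[2]+K[1,2]])
E
python3 - <<'E'
from bench import arm
from h import *
for n,(x0,y0,x1,y1) in {"top":(230,140,400,300),"scene":(240,160,370,300)}.items():
    d=arm.get_image(n); f=d["frame"]; c=f[y0:y1,x0:x1]
    k=4; cv2.imwrite(f"pics/b_{n}.png",cv2.resize(c,None,fx=k,fy=k,interpolation=cv2.INTER_CUBIC))
    hsv=cv2.cvtColor(f,cv2.COLOR_BGR2HSV)
    hh,s,v=cv2.split(hsv)
    brown=((hh<14)&(s>90)&(v>40)&(v<160)).astype(np.uint8)
    grey=((s<40)&(v>110)).astype(np.uint8)
    for nm,m in(("brown",brown),("grey",grey)):
        m2=np.zeros_like(m); m2[y0:y1,x0:x1]=m[y0:y1,x0:x1]
        cs,_=cv2.findContours(m2,cv2.RETR_EXTERNAL,cv2.CHAIN_APPROX_NONE)
        for q in cs:
            a=cv2.contourArea(q)
            if a>80:
                r=cv2.minAreaRect(q); print(n,nm,a,np.round(r[0],1),np.round(r[1],1),round(r[2],1),cv2.boxPoints(r).round(1).tolist())
                for z in ((0.024,) if nm=="brown" else (0.0135,0.054)):
                    print(z,[onplane(d,u,w,z)[:2].round(4).tolist() for u,w in [r[0],*cv2.boxPoints(r)]])
E
```

```text
top brown 270.0 [358.5 264. ] [ 7.7 40.5] 3.8 [[353.29998779296875, 284.0], [356.0, 243.5], [363.70001220703125, 244.0], [361.0, 284.5]]
0.024 [[0.4748, -0.3411], [0.4296, -0.3282], [0.5218, -0.3363], [0.5205, -0.3541], [0.4283, -0.3458]]
top grey 203.5 [385.2 265.5] [17.5 30.8] 80.1 [[368.5, 259.6000061035156], [398.8999938964844, 254.3000030517578], [401.8999938964844, 271.5], [371.5, 276.79998779296875]]
0.0135 [[0.471, -0.4049], [0.485, -0.3664], [0.4969, -0.4376], [0.4571, -0.4433], [0.4453, -0.3724]]
0.054 [[0.4711, -0.3956], [0.4845, -0.3585], [0.496, -0.4271], [0.4576, -0.4327], [0.4463, -0.3643]]
top grey 101.5 [306.8 245.5] [19.3 13.5] 48.8 [[295.3999938964844, 242.6999969482422], [305.5, 233.8000030517578], [318.20001220703125, 248.3000030517578], [308.1000061035156, 257.20001220703125]]
0.0135 [[0.5182, -0.2235], [0.5248, -0.1969], [0.5454, -0.2209], [0.5116, -0.25], [0.4911, -0.2261]]
0.054 [[0.5165, -0.2208], [0.5228, -0.1952], [0.5428, -0.2182], [0.5101, -0.2463], [0.4904, -0.2233]]
top grey 556.0 [337.5 247.7] [54.5 29.8] 51.3 [[308.79998779296875, 235.8000030517578],
[... 3611 characters left out ...]
e grey 96.0 [363.5 187.5] [11. 11.] 90.0 [[358.0, 182.0], [369.0, 182.0], [369.0, 193.0], [358.0, 193.0]]
0.0135 [[0.7718, -0.3574], [0.7871, -0.3379], [0.7968, -0.3691], [0.7569, -0.3765], [0.7473, -0.3459]]
0.054 [[0.7402, -0.3566], [0.7548, -0.3379], [0.7642, -0.3679], [0.7259, -0.375], [0.7167, -0.3456]]
scene grey 1654.5 [285.7 196.2] [43.1 52.4] 46.3 [[251.8000030517578, 198.6999969482422], [289.70001220703125, 162.5], [319.5, 193.6999969482422], [281.6000061035156, 229.89999389648438]]
0.0135 [[0.6732, -0.1474], [0.6354, -0.0561], [0.7987, -0.1223], [0.7113, -0.2392], [0.5609, -0.1698]]
0.054 [[0.6457, -0.1553], [0.6094, -0.0678], [0.766, -0.1312], [0.6822, -0.2434], [0.538, -0.1769]]
```

```bash
python3 - <<'E'
import cv2
for n in("top","scene"):print(cv2.imread(f"pics/b_{n}.png").shape)
E
```

```text
(640, 680, 3)
(560, 520, 3)
```

View pics/b_top.png

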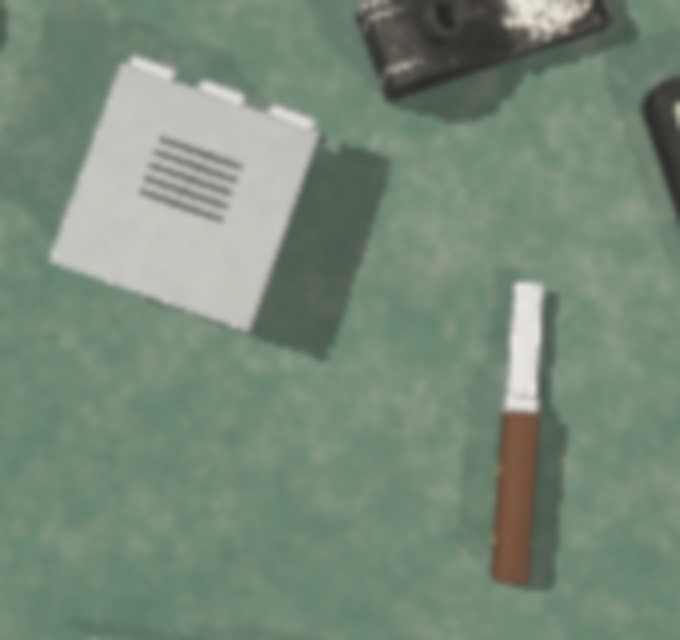

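View pics/b_scene.png

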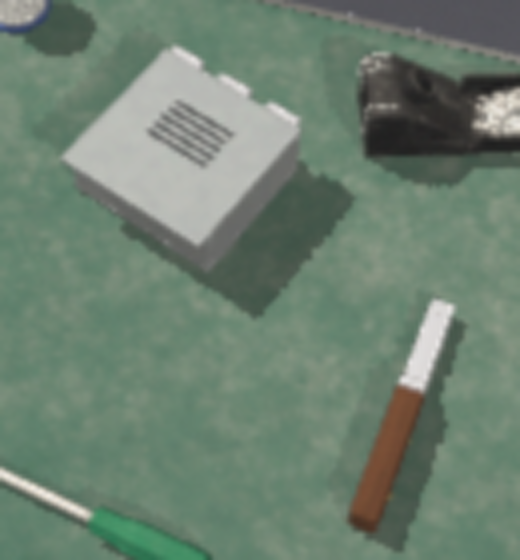

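```bash
python3 - <<'E'
from bench import arm
from h import *
def meas(n,off,pts,z):
    d=arm.get_image(n)
    return np.array([onplane(d,(x+.5)/4-.5+off[0],(y+.5)/4-.5+off[1],z) for x,y in pts])
for n,off,cov,tip,end,col in (("top",(230,140),[(50,262),(250,331),(316,127),(124,65)],[(515,282),(543,283)],[(492,579),(530,583)],[(502,412),(539,412)]),
  ("scene",(240,160),[(64,158),(199,247),(299,125),(172,50)],[(434,299),(455,306)],[(348,519),(375,528)],[(398,382),(424,391)])):
    c=meas(n,off,cov,.054)[:,:2]; print(n,c.round(4).tolist(),"sides",[round(np.linalg.norm(c[i]-c[(i+1)%4]),4) for i in range(4)])
    f=(c[0]+c[1])/2; b=(c[2]+c[3])/2
    ys=c[0]-c[1]; y2=c[3]-c[2]; print("yaw from edges", np.degrees([np.arctan2(-v[0],v[1]) for v in(ys,y2)]), "yaw fb",np.degrees(np.arctan2(*(b-f)[::-1])),"f",f,"b",b)
    t=meas(n,off,tip,.0135)[:,:2].mean(0);e=meas(n,off,end,.024)[:,:2].mean(0);k=meas(n,off,col,.024)[:,:2].mean(0)
    print("tip",t,"end",e,"handlefront",k,"len",np.linalg.norm(t-e),np.linalg.norm(k-e),"yaw",np.degrees(np.arctan2(*(t-e)[::-1])))
E
```

```text
top [[0.6079, -0.0758], [0.5685, -0.1883], [0.685, -0.2266], [0.721, -0.1174]] sides [np.float64(0.1192), np.float64(0.1226), np.float64(0.115), np.float64(0.1205)]
yaw from edges [-19.30124424 -18.27002756] yaw fb -19.226122147898934 f [ 0.58823073 -0.13201664] b [ 0.70298338 -0.17203641]
tip [ 0.60018633 -0.35362886] end [ 0.42741621 -0.33752301] handlefront [ 0.52384119 -0.34509432] len 0.1735192013361762 0.09672177946779008 yaw -5.3257947488804005
scene [[0.6114, -0.0784], [0.5697, -0.1889], [0.6875, -0.2271], [0.7252, -0.1219]] sides [np.float64(0.118), np.float64(0.1238), np.float64(0.1118), np.float64(0.1218)]
yaw from edges [-20.67528688 -19.71716301] yaw fb -19.414187704234056 f [ 0.59052164 -0.13366747] b [ 0.70631607 -0.17447735]
tip [ 0.60132679 -0.35526605] end [ 0.42378916 -0.33879994] handlefront [ 0.52620003 -0.34736668] len 0.17829958771306903 0.10276855491164243 yaw -5.298860864451774
```

```bash
cat >> h.py <<'E'
from scipy.spatial.transform import Rotation as R
BY=np.radians(-19.4); UB=np.array([np.cos(BY),np.sin(BY),0]); VB=np.array([-np.sin(BY),np.cos(BY),0])
BO=np.array([.5894,-.1328,0])+.067*UB
TY=np.radians(-5.3); UT=np.array([np.cos(TY),np.sin(TY),0]); TO=np.array([.6008,-.3544,0])-.125*UT
def rot(yaw,s=1):
    x=np.array([0,0,-1.]); z=s*np.array([-np.sin(yaw),np.cos(yaw),0]); y=np.cross(z,x)
    return R.from_matrix(np.stack([x,y,z],1)).as_rotvec()
GX=.005   # grasp point along the tool
GZ=.003   # TCP height over tool underside
def tcp_for_tip(bx,by,bz):  # tip (box frame) -> TCP, level tool along box x
    return BO+UB*(bx-.125+GX)+VB*by+np.array([0,0,bz-.012+GZ])
E
python3 - <<'E'
from bench import arm
from h import *
print(BO,TO)
for s in(1,-1):
    for nm,p,y in(("pre",TO+UT*GX+[0,0,.15],TY),("grasp",TO+UT*GX+[0,0,.003],TY),("preins",tcp_for_tip(-.09,0,.043),BY),("ins",tcp_for_tip(-.03,0,.043),BY),("up",tcp_for_tip(-.005,0,.12),BY)):
        q=arm.inverse_kinematics(p,rot(y,s)); print(s,nm,p.round(3),None if q is None else np.round(q,2))
print(arm.inverse_kinematics([.13,.47,.33],arm.current_tool_rot()))
E
```

```text
[ 0.65259592 -0.1550548   0.        ] [ 0.47633441 -0.34285368  0.        ]
1 pre [ 0.481 -0.343  0.15 ] [ 0.72  0.37 -0.2   1.58  0.08  1.2   1.98]
1 grasp [ 0.481 -0.343  0.003] [ 0.72  0.53 -0.2   1.71  0.13  0.92  1.95]
1 preins [ 0.455 -0.085  0.034] [-0.64  0.34  0.88  2.06 -0.34  0.89  1.66]
1 ins [ 0.511 -0.105  0.034] [-0.55  0.48  0.87  1.91 -0.45  0.95  1.76]
1 up [ 0.535 -0.114  0.111] [-0.56  0.42  0.9   1.78 -0.36  1.12  1.69]
-1 pre [ 0.481 -0.343  0.15 ] [-0.22  0.59  1.13  1.62 -0.55  1.29 -0.66]
-1 grasp [ 0.481 -0.343  0.003] [-0.2   0.85  1.13  1.75 -0.85  1.12 -0.46]
-1 preins [ 0.455 -0.085  0.034] [-0.83  0.46  1.14  2.07 -0.53  0.94 -1.31]
-1 ins [ 0.511 -0.105  0.034] [-0.72  0.63  1.13  1.92 -0.67  1.04 -1.2 ]
-1 up [ 0.535 -0.114  0.111] [-0.7   0.53  1.14  1.78 -0.52  1.17 -1.31]
[-1.37454086e+00  5.60301151e-02  8.72402906e-03  1.55239856e+00
 -5.37985697e-04  1.53314007e+00 -5.87452690e-02]
```

```bash
python3 - <<'E'
from bench import arm
from h import *
arm.gripper_to(0.6)
arm.move_straight([.13,.47,.33],v=.25)
q=np.array(arm.inverse_kinematics(TO+UT*GX+[0,0,.15],rot(TY,1))); print(q.round(2))
arm.goto(TO+UT*GX+[0,0,.13],rot(TY,1))
print(arm.current_time(),arm.current_tool_pos(),arm.current_qpos().round(2) if hasattr(arm.current_qpos(),'round') else arm.current_qpos())
d=arm.get_image("wrist"); cv2.imwrite("pics/c_wrist.png",d["frame"])
d=arm.get_image("scene"); cv2.imwrite("pics/c_scene.png",d["frame"])
E
```

```text
[-0.14  0.51  0.97  1.62 -0.44  1.25  2.39]
5.0833 [ 0.48198964 -0.34242697  0.12994061] [-0.12  0.53  0.95  1.64 -0.45  1.21  2.4 ]
```

View pics/c_wrist.png

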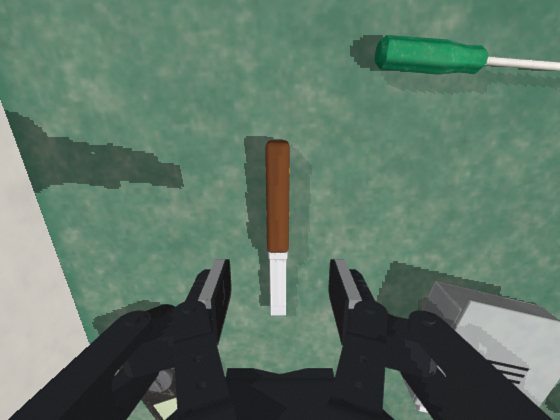

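The wrist view shows the tool upright in the picture, with the handle from (278,141) to (278,252) and centred between the fingers. I'll check that by ray, then grasp.

```bash
python3 - <<'E'
from bench import arm
from h import *
d=arm.get_image("wrist")
e=onplane(d,278,141,.024);k=onplane(d,278,252,.024);t=onplane(d,278,315,.0135)
print(e,k,t,np.linalg.norm(e-k),np.degrees(np.arctan2(*(t-e)[1::-1])),"origin est",e+UT*.05,"pred",TO)
p=TO+UT*GX
arm.move_straight(p+[0,0,.003],rot(TY,1),v=.12)
print(arm.current_wrist_force(),arm.current_tool_pos())
arm.gripper_to(0.0,grip_force=80)
print("w",arm.current_gripper_width(),arm.current_wrist_force())
arm.move_straight(p+[0,0,.10],v=.1)
print("w",arm.current_gripper_width(),arm.current_time())
for n in("wrist","top","scene"):
    d=arm.get_image(n); cv2.imwrite(f"pics/d_{n}.png",d["frame"])
E
```

```text
[ 0.42566199 -0.33910381  0.024     ] [ 0.52402028 -0.34823711  0.024     ] [ 0.6002513  -0.35535315  0.0135    ] 0.09878143385995605 -5.3173010507631515 origin est [ 0.47544822 -0.34372234  0.024     ] pred [ 0.47633441 -0.34285368  0.        ]
[ 0.47313324  0.31890359 -0.06841707] [ 0.48179731 -0.34377668  0.0038222 ]
w 0.21198181364877733 [-0.64554894  0.8651561   5.42816971]
w 0.21225020709606096 7.95
```

View pics/d_scene.png

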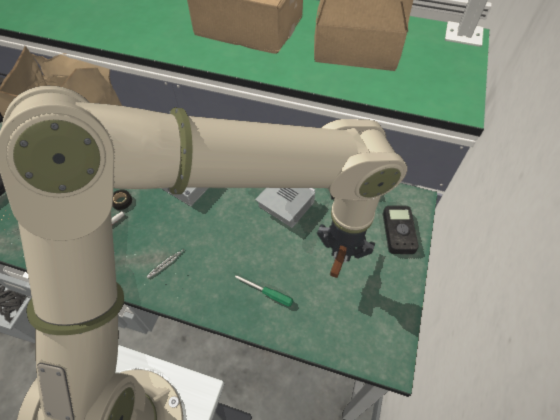

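View pics/d_wrist.png

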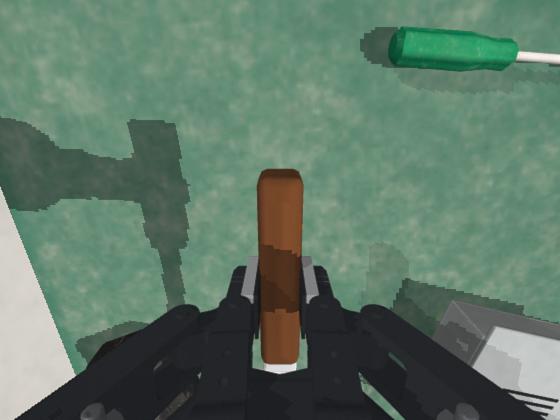

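The tool is held: handle from (280,170) to (280,362) in the wrist view, gripped near its middle. Next I'll move to the pre-insertion pose and measure the blade there.

```bash
python3 - <<'E'
from bench import arm
from h import *
d=arm.get_image("wrist"); p=arm.current_tool_pos()
o=p-np.array([0,0,.003])-UT*GX
for x,z in((-.05,.024),(.05,.024),(.125,.0135)): print("pred",x,proj(d,o+UT*x+[0,0,z]).round(0))
q=arm.inverse_kinematics(tcp_for_tip(-.09,0,.10),rot(BY,1)); print(np.round(q,2))
arm.goto(tcp_for_tip(-.10,0,.10),rot(BY,1))
arm.move_straight(tcp_for_tip(-.085,0,.043),v=.12)
print(arm.current_time(),arm.current_tool_pos(),tcp_for_tip(-.085,0,.043),arm.current_gripper_width())
for n in("wrist","top","scene"):
    d=arm.get_image(n); cv2.imwrite(f"pics/e_{n}.png",d["frame"])
    print(n,"tip pred",proj(d,BO-UB*.085+[0,0,.043]).round(1),"edge",proj(d,BO-UB*.067+[0,0,.050]).round(1))
E
```

```text
pred -0.05 [281. 178.]
pred 0.05 [280. 369.]
pred 0.125 [280. 448.]
[-0.86  0.29  1.13  2.02 -0.31  1.02  1.65]
9.825 [ 0.45933515 -0.08814267  0.03435842] [ 0.45923527 -0.08696176  0.034     ] 0.21250671609662408
wrist tip pred [282.3 444. ] edge [282.3 475.7]
top tip pred [264.9 221.2] edge [267.5 213.4]
scene tip pred [267.8 216.9] edge [271.8 211.1]
```

View pics/e_scene.png

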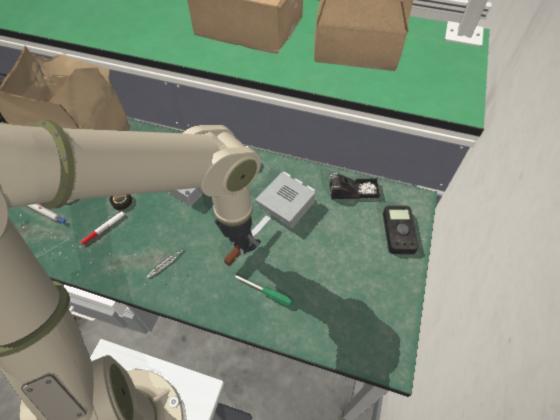

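View pics/e_wrist.png

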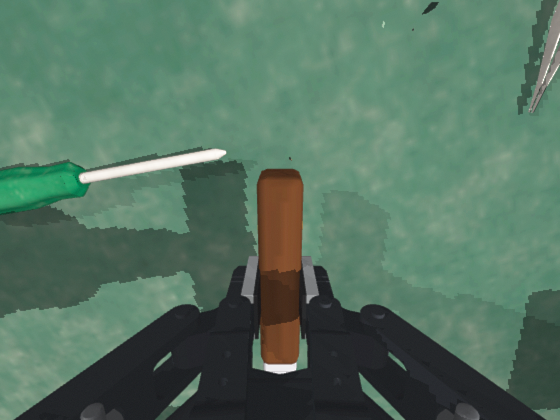

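View pics/e_top.png

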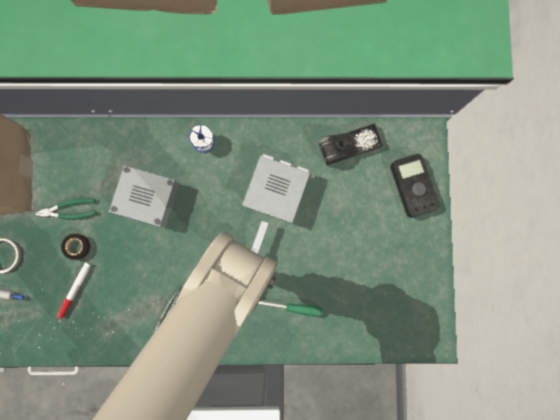

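```bash
python3 - <<'E'
import cv2
a=cv2.imread("pics/e_top.png")[195:265,230:310];b=cv2.imread("pics/e_scene.png")[190:260,235:315]
cv2.imwrite("pics/e_zoom.png",cv2.vconcat([cv2.resize(i,None,fx=4,fy=4,interpolation=cv2.INTER_CUBIC) for i in(a,b)]))
E
```

```text
(no output)
```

View pics/e_zoom.png

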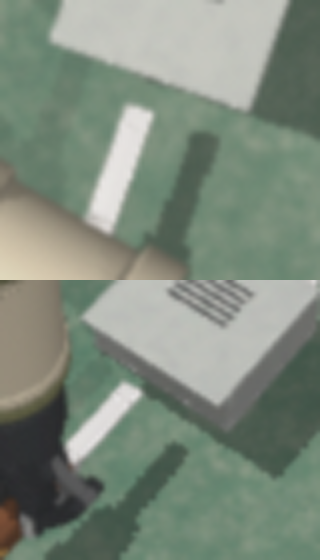

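```bash
cat >> h.py <<'E'
def tri(pairs):
    A=np.zeros((3,3));b=np.zeros(3);rs=[]
    for d,u,v in pairs:
        o,r=ray(d,u,v); r=r/np.linalg.norm(r); P=np.eye(3)-np.outer(r,r); A+=P;b+=P@o;rs.append((o,P))
    x=np.linalg.solve(A,b); return x,[np.linalg.norm(P@(x-o)) for o,P in rs]
def tobox(p): q=np.array(p)-BO; return np.array([q@UB,q@VB,q[2]])
E
python3 - <<'E'
from bench import arm
from h import *
t=arm.get_image("top");s=arm.get_image("scene")
x,r=tri([(t,264.8,221.9),(s,268.0,216.4)]); print("tip",x,tobox(x),r)
for nm,a,b in(("FL",(50,262),(64,158)),("FR",(250,331),(199,247))):
    f=lambda p,o:((p[0]+.5)/4-.5+o[0],(p[1]+.5)/4-.5+o[1])
    x,r=tri([(t,*f(a,(230,140))),(s,*f(b,(240,160)))]); print(nm,x,tobox(x),r)
E
```

```text
tip [ 0.57055337 -0.12735543  0.04857026] [-0.08658504 -0.00112468  0.04857026] [np.float64(0.0006802762850433364), np.float64(0.0006802762850433398)]
FL [ 0.60814037 -0.07778514  0.05792503] [-0.06759746  0.05811608  0.05792503] [np.float64(0.001884568089818559), np.float64(0.0018845680898185637)]
FR [ 0.56858403 -0.18866694  0.05549923] [-0.06807727 -0.05960922  0.05549923] [np.float64(0.0005009278271885237), np.float64(0.0005009278271885749)]
```

The tip triangulates to box (-0.087, -0.001) and about 1.4 mm higher than intended relative to the cover. That's within the slot, so I'll lower the tool slightly and insert, watching the force.

```bash
python3 - <<'E'
from bench import arm
from h import *
f0=np.array(arm.current_wrist_force())
arm.move_straight(tcp_for_tip(-.085,0.001,.0418),rot(BY,1),v=.1)
for x in (-.06,-.045,-.03):
    arm.move_straight(tcp_for_tip(x,0.001,.0418),rot(BY,1),v=.06)
    f=np.array(arm.current_wrist_force())-f0; print(x,f.round(2),np.round(tobox(arm.current_tool_pos()),4),np.round(tobox(tcp_for_tip(x,.001,.0418)),4))
    if np.linalg.norm(f)>6: break
print(arm.current_time())
for n in("wrist","top","scene"):
    d=arm.get_image(n); cv2.imwrite(f"pics/f_{n}.png",d["frame"])
a=cv2.imread("pics/f_top.png")[165:265,230:330];b=cv2.imread("pics/f_scene.png")[150:250,235:335]
cv2.imwrite("pics/f_zoom.png",cv2.hconcat([cv2.resize(i,None,fx=4,fy=4,interpolation=cv2.INTER_CUBIC) for i in(a,b)]))
E
```

```text
-0.06 [ 0.51 -0.2  -0.29] [-0.1799  0.0006  0.0326] [-0.18    0.001   0.0328]
-0.045 [-0.13 -0.1   0.27] [-0.1647  0.0008  0.0328] [-0.165   0.001   0.0328]
-0.03 [0.88 0.26 0.05] [-0.1497  0.0008  0.0328] [-0.15    0.001   0.0328]
11.6917
```

View pics/f_zoom.png

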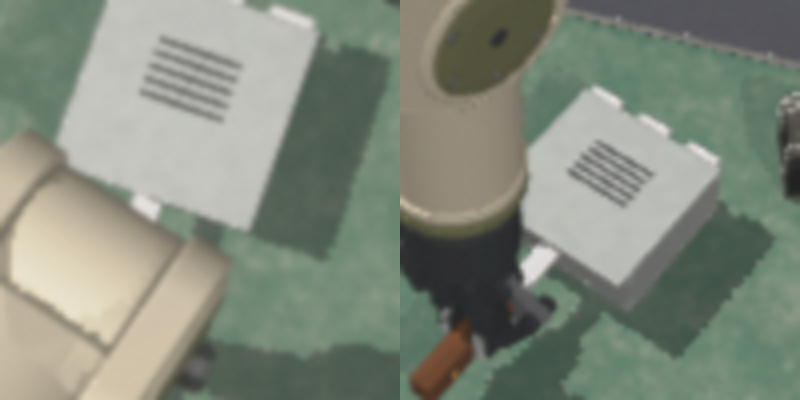

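The blade is in the slot with no contact force. Now I'll prise along an arc about the hinge.

```bash
cat >> h.py <<'E'
def arc(deg,r=.085):
    t=np.radians(deg); c=np.array([.055,.052])+r*np.array([-np.cos(t),np.sin(t)])+.002*np.array([-np.sin(t),-np.cos(t)])
    return c[0],c[1]-.0015
E
python3 - <<'E'
from bench import arm
from h import *
f0=np.array(arm.current_wrist_force())
for a in (2,8,15,22,29,36,42,46):
    x,z=arc(a); arm.move_straight(tcp_for_tip(x,.001,z-.0012),rot(BY,1),v=.06)
    f=np.array(arm.current_wrist_force())-f0; print(a,f.round(2),np.round(tobox(arm.current_tool_pos())-tobox(tcp_for_tip(x,.001,z-.0012)),4))
    if np.linalg.norm(f)>12: break
print(arm.current_time(),arm.current_gripper_width())
for n in("wrist","top","scene"):
    d=arm.get_image(n); cv2.imwrite(f"pics/g_{n}.png",d["frame"])
a=cv2.imread("pics/g_top.png")[125:265,200:340];b=cv2.imread("pics/g_scene.png")[120:260,215:355]
cv2.imwrite("pics/g_zoom.png",cv2.hconcat([cv2.resize(i,(400,400),interpolation=cv2.INTER_CUBIC) for i in(a,b)]))
E
```

```text
2 [-0.17 -0.19 -0.22] [0.0002 0.0001 0.0005]
8 [-0.52 -0.71 -0.44] [0.0004 0.0001 0.0005]
15 [ 0.26  0.37 -0.16] [0.0005 0.     0.0005]
22 [ 0.06 -1.1   0.57] [0.0006 0.     0.0005]
29 [ 0.15 -0.37  0.51] [ 0.0006 -0.      0.0005]
36 [ 0.68 -0.78 -0.3 ] [ 0.0006 -0.      0.0005]
42 [-0.76 -0.63  0.96] [ 0.0006 -0.      0.0004]
46 [ 0.17 -0.97  0.28] [ 0.0005 -0.      0.0003]
14.2833 0.2134140259685473
```

View pics/g_zoom.png

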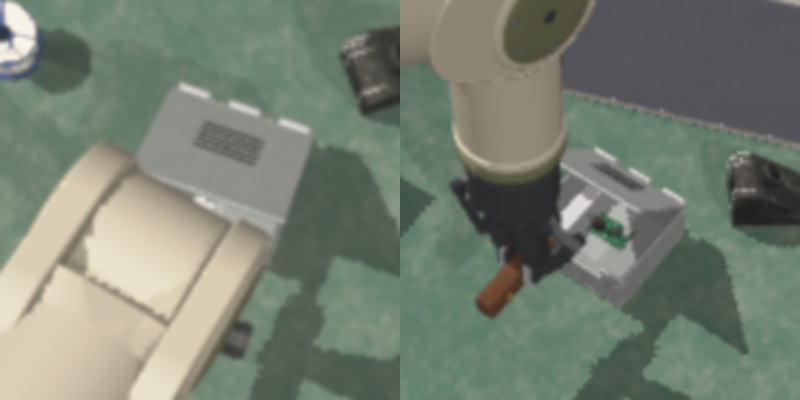

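The cover is up and the green board shows through the opening. I'll withdraw the tool straight back, still held, and measure the angle.

```bash
python3 - <<'E'
from bench import arm
from h import *
x,z=arc(46)
arm.move_straight(tcp_for_tip(x-.02,.001,z-.004),rot(BY,1),v=.08)
arm.move_straight(tcp_for_tip(x-.12,.001,z-.004),rot(BY,1),v=.12)
arm.goto(tcp_for_tip(x-.12,-.10,z+.03),rot(np.radians(-10),1))
print(arm.current_time(),arm.current_gripper_width())
for n in("wrist","top","scene"):
    d=arm.get_image(n); cv2.imwrite(f"pics/i_{n}.png",d["frame"])
    for a in(40,45,50):
        t=np.radians(a)
        for y in(.06,-.06): 
            c=np.array([.055,.052])+.122*np.array([-np.cos(t),np.sin(t)])+.002*np.array([np.sin(t),np.cos(t)])
            print(n,a,y,proj(d,BO+UB*c[0]+VB*y+[0,0,c[1]]).round(1))
a=cv2.imread("pics/i_top.png")[130:230,230:330];b=cv2.imread("pics/i_scene.png")[140:240,235:335]
cv2.imwrite("pics/i_zoom.png",cv2.hconcat([cv2.resize(i,(400,400),interpolation=cv2.INTER_CUBIC) for i in(a,b)]))
E
```

```text
16.325 0.21508881947883
wrist 40 0.06 [441.6 532.5]
wrist 40 -0.06 [289.4 517.3]
wrist 45 0.06 [443.5 551.7]
wrist 45 -0.06 [288.  536.7]
wrist 50 0.06 [444.8 571. ]
wrist 50 -0.06 [286.4 556.3]
top 40 0.06 [244.7 186.5]
top 40 -0.06 [298.7 205.2]
top 45 0.06 [245.6 182.6]
top 45 -0.06 [300.  201.5]
top 50 0.06 [246.7 178.5]
top 50 -0.06 [301.4 197.4]
scene 40 0.06 [260.1 175.3]
scene 40 -0.06 [297.  197.5]
scene 45 0.06 [261.7 171.8]
scene 45 -0.06 [298.7 193.8]
scene 50 0.06 [263.5 168.2]
scene 50 -0.06 [300.7 190.2]
```

View pics/i_zoom.png

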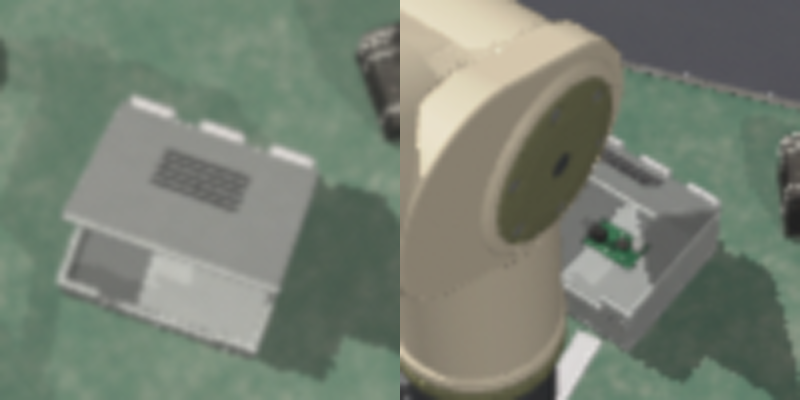

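In the top view the cover's front edge runs from (245.4,182.9) to (298.4,201.6), against (245.6,182.6) and (300,201.5) predicted for 45°. The scene view agrees at (298.4,193.4). Now I'll lay the tool back where it was.

```bash
python3 - <<'E'
from bench import arm
from h import *
p=TO+UT*GX
arm.goto(p+[0,0,.12],rot(TY,1))
arm.move_straight(p+[0,0,.012],rot(TY,1),v=.12)
f0=np.array(arm.current_wrist_force())
for z in (.008,.006,.005,.004,.003,.002):
    arm.move_straight(p+[0,0,z],rot(TY,1),v=.02)
    f=np.array(arm.current_wrist_force())-f0; print(z,f.round(2),arm.current_tool_pos()[2])
    if f[2]>3: break
arm.gripper_to(0.5); arm.pause(.2)
arm.move_straight(p+[0,0,.14],rot(TY,1),v=.15)
arm.goto([.42,-.25,.30],rot(TY,1))
arm.pause(.5)
print(arm.current_time(),arm.current_wrist_force())
for n in("wrist","top","scene"):
    d=arm.get_image(n); cv2.imwrite(f"pics/j_{n}.png",d["frame"])
E
```

```text
0.008 [-0.19  0.11 -0.77] 0.008052195345187238
0.006 [ 0.02  0.72 -0.84] 0.005883245427483922
0.005 [ 0.55  0.43 -0.27] 0.004926802936937671
0.004 [-0.04 -0.38 -0.41] 0.003963660157715019
0.003 [-2.69  3.51  9.12] 0.0038609856773623025
22.75 [-0.45467806 -0.0624942  -1.02989707]
```

View pics/j_scene.png

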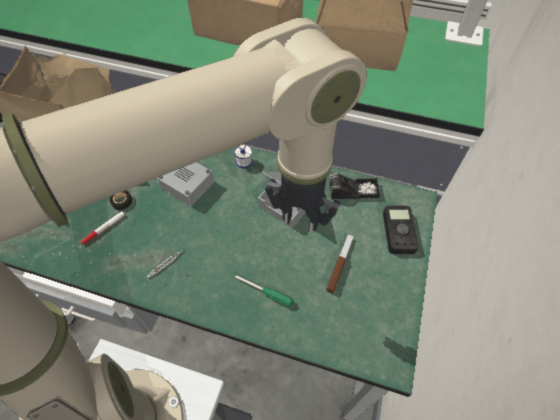

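View pics/j_top.png

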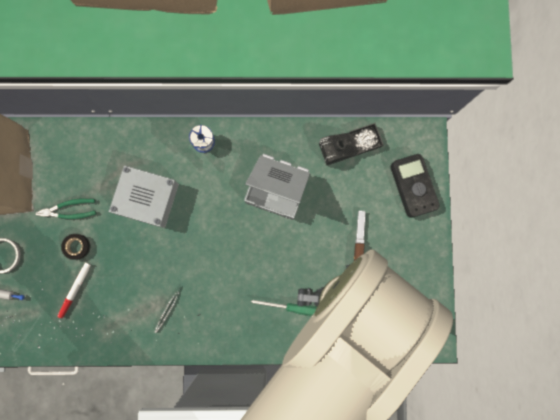

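View pics/j_wrist.png

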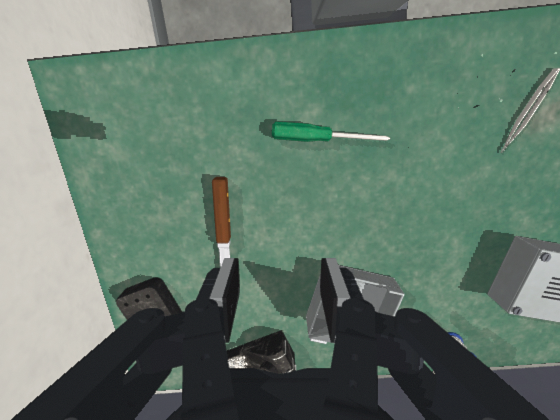

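The tool lies flat at its old place: blade (361,212) in the top view, clear of the box. The cover is still up, and the gripper is clear at z = 0.30. I'm handing the job in.

```bash
python3 - <<'E'
from bench import arm
print(arm.current_time()); arm.job_done()
E
```

```text
22.9
the job is handed in; nothing more can be done
```

The cover is prised open to about 45°, and the pry tool is lying flat on the bench where it started, clear of the box. I handed the job in at 22.9 s of the 51 s allowed.

**What I did:** I gripped the tool by its handle, put the blade about 25 mm into the slot, and raised the tip along an arc about the hinge. Wrist force changes, read at each step, stayed around 1 N while inserting and prising. I then backed the tool straight out and laid it down.

**Last checks:**
- **Cover angle:** measured once, after withdrawing the tool. The cover's front corners matched a 45° opening to within about 2 pixels in the top view and 1 pixel in the scene view. The last pictures show it still up.
- **Tool:** the last top and wrist pictures show it flat and away from the box. The contact force on setting down was about 10 N.
- **Gripper:** it ended at z = 0.30 m, touching nothing. It never came near the box in the pictures I took, but I did not check that continuously.

**Disagreements:**
- Triangulated heights at the box read about 3 mm high, so I set the blade height relative to the cover.
- The held tool sat about 4 mm farther back in the grip than planned.

Neither affected the result.

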